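Clamp a filled well plate on the shaker

ROBOT

A 6-joint arm with a two-finger parallel gripper is mounted at the origin on a cart in front of the work surface, level with it; the furniture and walls round the work are solid. World frame = base frame: x ahead of the robot, y to its left, z up, the work surface at z = 0. Lengths are in m, angles in rad, forces in N, time in s.
With the tool pointing down it reaches from about 0.275 to 0.875 m from the base axis. Payload 12.5 kg.
Tool frame: the origin (TCP) lies at the very end of the fingers, on their centre line; the grasp point (between the pads) lies 19 mm behind it (env.hold_point_z is the distance from the TCP to the grasp point, in m); y points along the fingers, z is the direction in which the jaws open and shut, and the axes are right-handed (so a half turn about y gives the same grasp; the last joint's range is limited). The gripper opens to 85 mm and grips with 20 to 120 N. Pads are 22 mm wide; open, the fingers measure 114 mm over their backs; the gripper's body (76 mm by 85 mm) begins 54 mm behind the grasp point. The pads swing forward as they close: fully open they stand 13 mm farther back than shut.
Start: joints at [-1.352, 0.351, 1.652, -0, 1.139, -0.085], TCP at [0.165, -0.525, 0.231] pointing down, gripper open.
Joint ranges: [-2.75, 2.75], [-0.79, 2.1], [0.01, 2.65], [-1.57, 4.71], [0.07, 3.14], [-2.87, 2.87]. Speed limits (rad/s): [2.22, 2.22, 2.79, 3.14, 3.14, 3.14].

INTERFACE

Orientations are given as a rotation vector (axis times angle).
In Python, from station import get_obs, eyes, close_job, env gives the robot as it stands. The module is installed in compiled form; this text tells all that it offers.
- The arm moves only by the tool drive_tool, never from a script. Its argument "rows" is a list that holds one entry, the list of rows, each a list of 7 numbers: the opening, from 0 (shut) to 1 (fully open), then the shift along the tool's x, y, z in units of 0.05 m (1.0 is 0.05 m), then the turn, a rotation vector about the tool's x, y, z in units of 0.12 rad (1.0 is 0.12 rad). A call has 1 to 12 rows; each row shifts and turns the commanded pose from where the row before left it, along the tool's axes as they then stand; what a row does not reach is not made up. A row lasts 1/10 s, in which the tool goes at most 50 mm and 8.59 degrees, less where a joint would pass 70% of its speed; a pose out of reach is approached as far as the arm can. A call with a number of a shift or a turn outside -1 to 1 is refused whole. A call with a gripper value outside its range is refused whole. The fingers move at their own pace and stop on an object; "squeeze" is the grip in N (left out, the last holds). Time passes only in rows, so rows that do not move let the fingers close. It gives the time, the measured TCP pose, the force and the opening at its end, in the units of the state.
- get_obs(): the state, without advancing time (a new reading comes with each control period).
- eyes.camera(name): name is "scene" or "top"; returns a dict with "frame" (480x640x3 uint8, blue, green, red), "camera_matrix" (3x3 intrinsics, pixels), "T" (4x4, takes a point from camera to world coordinates). Camera axes: x right, y up, looking along -z (the intrinsics and any distortion apply to the point x, -y, -z); pixel columns grow to the right and rows downward; lengths in m; the calibration is good to about 2 mm. A picture is of the moment at which its call begins. There is no depth.
- close_job(): hands the job in, once; it reports no verdict.
Trained networks look in a picture, given as the dict that the camera call returned (one of the last four; its "shot" number tells which), for a name from the list of things; names that differ only in an ending like _2 or _b are one class to them, and where a whole thing is asked for, a point or a joint stands for the part that bears it (a point fixed in the world has none). Each returns a list of dicts, best first, with "confidence" (0 to 1); they miss things now and then, are a little off and sometimes report something else, mostly with a low value. They report only what shows in the picture. A call takes as long as a camera call. They do not tell look-alikes from the thing itself.
- eyes.look_for(picture, name): "box" ([left, top, right, bottom] in pixels, round what is visible of it).
- eyes.mark_of(picture, name): "uv" ([column, row] in pixels: a listed point, or the origin of a listed thing).
The state is a dict: "time": time; "joints": joint angles; "qd": joint speeds; "tau": joint torques, N m; "ee_pos": TCP position; "eef_rot": TCP orientation; "contact_force": force on the tool from outside, world axes, zero at the start; "wrist_torque": the same for the moment, N m; "finger_gap": opening from 0.0 (shut) to 1.0 (fully open).
Only numpy, scipy, OpenCV 4.12 (cv2) and the standard library are available. Lean on these libraries where they do the work, as an engineer would, in place of code of your own. Each camera call takes 0.05 s, during which the arm holds its last target.

TASK

Clamp the filled well plate on the shaker so it cannot rattle: stand blue spacers one at a time in the gap between the plate and the locked rear stop, as many as it takes for the short-stroke clamp bar to reach (leave any spare one standing on the bench), then slide the clamp bar up to the plate until its sprung pad has gone in by about half and the stack is snug. Be gentle, for the wells are open: never squeeze the plate hard, press on it, tilt or jolt it. Do not shift the rear stop, and leave the bottles alone.

Things in the scene. Friction and masses are not known exactly. Their poses are not given: they have to be found in the camera images.
- shaker: white bench shaker, 262 x 232 mm, fixed to the bench. Origin at its underside, below the middle of its platform. Its x axis points from the clamp bar (robot side) to the rear stop and is the direction in which the clamp closes, y points to the left along the bars, z up. The flat aluminium deck is at z = 70 mm. Two steel rods run along x at y = +-85 mm, 5 to 13 mm above the deck.
- deck (a point): point on the deck's top surface in the middle of the platform (70 mm above the shaker's origin), axes as the shaker's
- plate_centre (a point): centre of the white well plate with orange wells, 86 mm (its x) by 128 mm (its y) by 14 mm high, about 90 g; it lies on the deck between the rods, long side along the bars, close to the clamp pad. Never needs to be grasped: it slides when the clamp pushes it.
- clamp_bar (a joint): position in m of the front clamp bar along the shaker's x: 0 fully open (start), 0.030 end of its stroke, closing. About 7 N of steady friction; it stays where it is left and holds the pad's spring.
- push_face (a point): middle of the front face of the black upright push plate on the clamp bar (plate 50 mm wide along y, 8 mm thick, from 7 to 45 mm above the deck; this point is 26 mm above the deck). Push here along the shaker's +x. The grey bar below it reaches 16 mm above the deck (18 mm at its end blocks on the rods) and its front is flush with the push plate's. With the clamp open this point is 102 mm before the deck point in x.
- pad (a joint): how far in m the sprung rubber-faced pad strip is pressed back into the clamp bar: 0 free, 0.008 bottomed. Spring: 1 N to start it, then 0.5 N per mm, 5 N when bottomed.
- pad_face (a point): middle of the pad's rubber front face (120 mm along y, 3 to 13 mm above the deck), which meets the plate's near long side. With the clamp open and pad free it is 68 mm before the deck point in x; it moves with the clamp bar.
- stop_face (a point): middle of the front face (towards the plate) of the rear stop, a grey bar, face 150 mm long along y, 3 to 16 mm above the deck (this point at 9.5 mm). Locked on the rods by two black thumbscrews (at y = +-85 mm, up to 34 mm above the deck). Where it was locked differs from time to time: face 48.5 to 72 mm beyond the deck point in x.
- spacer_a_grip (a point): blue packing spacer: foot 15 mm thick (x) by 90 mm long (y) by 16 mm high, with an upright grip web 8 mm thick (x) by 44 mm long (y) from 16 to 52 mm above its underside, about 70 g. This point is in the web, 34 mm above the underside. Stands upright on the bench right of the shaker. In the gap its long side lies along the stop, foot flat on the deck; the web can be gripped across its 44 mm length so that a second spacer fits close beside it.
- spacer_b_grip (a point): second blue packing spacer, the same as the first, same point
- bottle_red: bystander: clear bottle with red cap, 44 mm wide, 98 mm high, left of the shaker; origin at its underside
- bottle_green: bystander: bottle with green cap, 46 mm wide, 92 mm high, left of the shaker; origin at its underside
- bottle_dark: bystander: black-brown bottle with dark cap, 42 mm wide, 104 mm high, to the right of the spacers; origin at its underside
There are look-alikes about, which are no part of the job. There is more than one size of the part that bears plate_centre; the job needs the larger. What is shaped like the part that bears spacer_a_grip but green is not meant.

How it is judged:
On the way:
1. a first spacer stands released on the deck between the plate and the rear stop (((z of spacer_a_grip in the frame of deck below 0.037 m and x of spacer_a_grip in the frame of stop_face below 0 m and x of spacer_a_grip in the frame of plate_centre above 0.046 m and horizontal distance between spacer_a_grip and deck below 0.08 m and contact force between the fingers and spacer_a below 0.1 N) or (z of spacer_b_grip in the frame of deck below 0.037 m and x of spacer_b_grip in the frame of stop_face below 0 m and x of spacer_b_grip in the frame of plate_centre above 0.046 m and horizontal distance between spacer_b_grip and deck below 0.08 m and contact force between the fingers and spacer_b below 0.1 N))), for 0.1 s.
At the end, for the whole second after the job is handed in: Plate flat on the deck, square to the bars within 0.04 rad, clamped against the spacers with the pad pressed in by 1.5 to 7 mm of its 8, all at rest; each spacer upright within 0.1 rad, on the deck between plate and rear stop or, if spare, on the bench (value of joint pad between 0.0015 and 0.007 m and angle between the x axis of plate_centre and the x axis of deck, either way round below 0.04 rad and angle between plate_centre's own z axis and vertical below 0.03 rad and z of plate_centre in the frame of deck below 0.01 m and angle between each of spacer_a_grip, spacer_b_grip's own z axis and vertical below 0.1 rad and distance between plate_centre and deck below 0.05 m and velocity of joint clamp_bar between -0.003 and 0.003 m/s and velocity of joint pad between -0.003 and 0.003 m/s and (height (world z) of spacer_a_grip below 0.045 m or (z of spacer_a_grip in the frame of deck below 0.037 m and x of spacer_a_grip in the frame of stop_face below 0 m and x of spacer_a_grip in the frame of plate_centre above 0.046 m and horizontal distance between spacer_a_grip and deck below 0.08 m)) and (height (world z) of spacer_b_grip below 0.045 m or (z of spacer_b_grip in the frame of deck below 0.037 m and x of spacer_b_grip in the frame of stop_face below 0 m and x of spacer_b_grip in the frame of plate_centre above 0.046 m and horizontal distance between spacer_b_grip and deck below 0.08 m))); the robot touches nothing.
It fails at once if the pad or a spacer presses on the plate with more than 8 N (contact force between any of pad, spacer_a, spacer_b and well_plate above 8 N).
It fails at once if the fingers or arm press on the plate with more than 4 N (contact force between any of the fingers, the arm and well_plate above 4 N).
It fails at once if the plate is tilted by more than 0.1 rad or jolted (faster than 0.15 m/s) (angle between plate_centre's own z axis and vertical above 0.1 rad or linear speed of well_plate above 0.15 m/s).
It fails at once if the rear stop is shifted by more than 3 mm (distance of stop_face from where it was at the start of the episode above 0.003 m).
It fails at once if a bottle is moved by more than 30 mm (distance of any of bottle_red, bottle_green, bottle_dark from where it was at the start of the episode above 0.03 m).
It also fails if it takes over 58 s, if anything falls off the work surface, if the arm or the gripper's body presses on something with over 40 N, if the wrist force passes 120 N, or if a joint passes its speed limit or range.

## Working session

There is one attempt and no reset: what is moved stays moved. The work goes in short steps, Python scripts to look and compute and a tool call to move; the robot and the scene stay as the last step left them, time stands still between calls to the robot, and variables do not carry over. Pictures are saved under pics/ and viewed, and the job is handed in when it is done.

Besides the shell and the picture viewer there is one more tool, called as name(argument=value, ...) on one line, values as JSON. drive_tool: Moves the arm, as the interface text tells. Its arguments: {"type":"object","properties":{"rows":{"type":"array"},"squeeze":{"type":"number"}},"required":["rows"]}

```bash
mkdir -p pics; ls
cat > h.py <<'E'
import numpy as np,cv2
from station import get_obs, eyes, close_job, env
def snap(n,f):
    p=eyes.camera(n); cv2.imwrite('pics/'+f,p['frame']); return p
def ray(p,uv):
    K=p['camera_matrix'];T=p['T']
    d=np.array([(uv[0]-K[0,2])/K[0,0],-(uv[1]-K[1,2])/K[1,1],-1.0])
    return T[:3,3],T[:3,:3]@d
def atz(p,uv,z):
    o,d=ray(p,uv); return o+d*(z-o[2])/d[2]
def proj(p,X):
    K=p['camera_matrix'];T=p['T']
    c=T[:3,:3].T@(np.asarray(X,float)-T[:3,3])
    return np.array([K[0,2]+K[0,0]*c[0]/-c[2],K[1,2]-K[1,1]*c[1]/-c[2]])
def tri(rs):
    A=0;b=0
    for o,d in rs:
        d=d/np.linalg.norm(d);M=np.eye(3)-np.outer(d,d);A=A+M;b=b+M@o
    return np.linalg.solve(A,b)
E
python3 - <<'E'
from h import *
np.set_printoptions(precision=4,suppress=True)
s=snap('scene','s0.png');t=snap('top','t0.png')
print(s['T'],t['T'],s['camera_matrix'],t['camera_matrix'],s.keys())
for n in ['shaker','deck','plate_centre','push_face','pad_face','stop_face','spacer_a_grip','bottle_red','bottle_green','bottle_dark']:
    for q,c in ((s,'s'),(t,'t')):
        print(n,c,[(np.round(m['uv'],1).tolist(),round(m['confidence'],2)) for m in eyes.mark_of(q,n)])
o=get_obs();print(o, env.hold_point_z)
E
```

```text
pics
[[-0.7791  0.4549 -0.4313 -0.0623]
 [-0.6268 -0.5592  0.5425  0.7436]
 [ 0.0056  0.693   0.7209  1.1739]
 [ 0.      0.      0.      1.    ]] [[ 0.0023  0.9893 -0.1457  0.387 ]
 [-1.      0.0027  0.0023 -0.0587]
 [ 0.0027  0.1457  0.9893  1.2875]
 [ 0.      0.      0.      1.    ]] [[614.4172   0.     330.5847]
 [  0.     614.4172 255.3765]
 [  0.       0.       1.    ]] [[587.6073   0.     323.9545]
 [  0.     587.6073 241.415 ]
 [  0.       0.       1.    ]] dict_keys(['frame', 'camera_matrix', 'T', 'shot'])
shaker s [([323.3, 297.2], 0.67), ([425.7, 211.4], 0.65), ([387.7, 229.6], 0.28)]
shaker t []
deck s [([388.1, 228.5], 0.67), ([297.1, 392.1], 0.61), ([317.6, 279.8], 0.55)]
deck t [([295.2, 241.4], 0.82), ([189.2, 306.9], 0.63), ([295.3, 249.9], 0.42)]
plate_centre s [([245.2, 259.1], 0.95), ([327.1, 284.0], 0.58)]
plate_centre t [([289.5, 142.0], 0.67), ([294.7, 249.8], 0.59)]
push_face s [([349.9, 293.3], 0.89)]
push_face t [([293.8, 289.4], 0.67)]
pad_face s [([344.1, 288.4], 0.58), ([423.2, 245.5], 0.42)]
pad_face t [([296.0, 270.4], 0.64)]
stop_face s [([301.2, 268.1]
[... 297 characters left out ...]
]
bottle_green s [([296.9, 392.9], 0.75)]
bottle_green t [([188.0, 302.7], 0.75), ([295.7, 249.0], 0.38)]
bottle_dark s [([430.0, 212.9], 0.75), ([323.0, 282.5], 0.35)]
bottle_dark t [([492.6, 259.6], 0.9), ([299.4, 214.0], 0.17)]
{'time': 1.1, 'joints': array([-1.3516,  0.3507,  1.6518,  0.    ,  1.1391, -0.0846]), 'qd': array([-0.0018, -0.0014, -0.0016,  0.0012,  0.0005,  0.0011]), 'tau': array([  0.0015, -50.6026, -29.1642,  -0.    ,   0.0007,  -0.    ]), 'ee_pos': array([ 0.1645, -0.5248,  0.2313]), 'eef_rot': array([-0.315 ,  2.0579, -2.0578]), 'contact_force': array([-0.7544,  0.7709, -0.2137]), 'wrist_torque': array([-0.0106, -0.0251,  0.0334]), 'finger_gap': 1.000647688588381} 0.0187
```

View pictures.

View pics/s0.png

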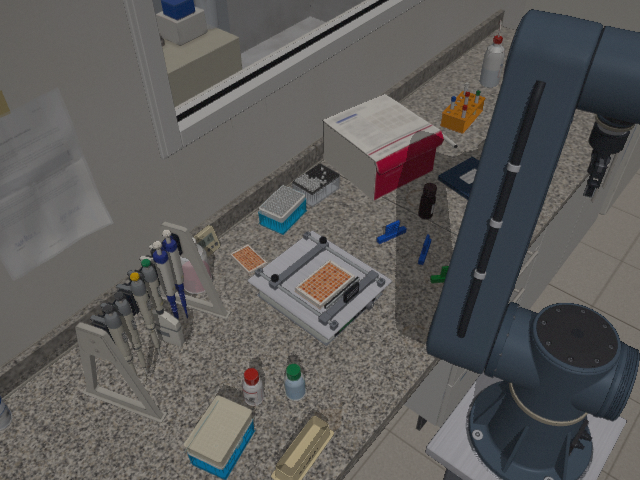

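View pics/t0.png

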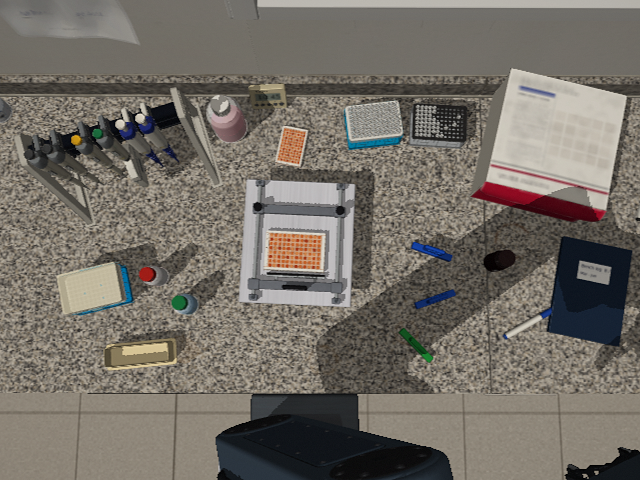

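Run:
```python
import cv2
t=cv2.imread('pics/t0.png');s=cv2.imread('pics/s0.png')
cv2.imwrite('pics/t0a.png',cv2.resize(t[180:330,210:410],None,fx=4,fy=4,interpolation=2))
cv2.imwrite('pics/t0b.png',cv2.resize(t[230:380,370:530],None,fx=4,fy=4,interpolation=2))
cv2.imwrite('pics/s0a.png',cv2.resize(s[200:350,350:550],None,fx=4,fy=4,interpolation=2))
cv2.imwrite('pics/s0b.png',cv2.resize(s[210:360,220:420],None,fx=4,fy=4,interpolation=2))
```

```text
(no output)
```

View pics/t0a.png

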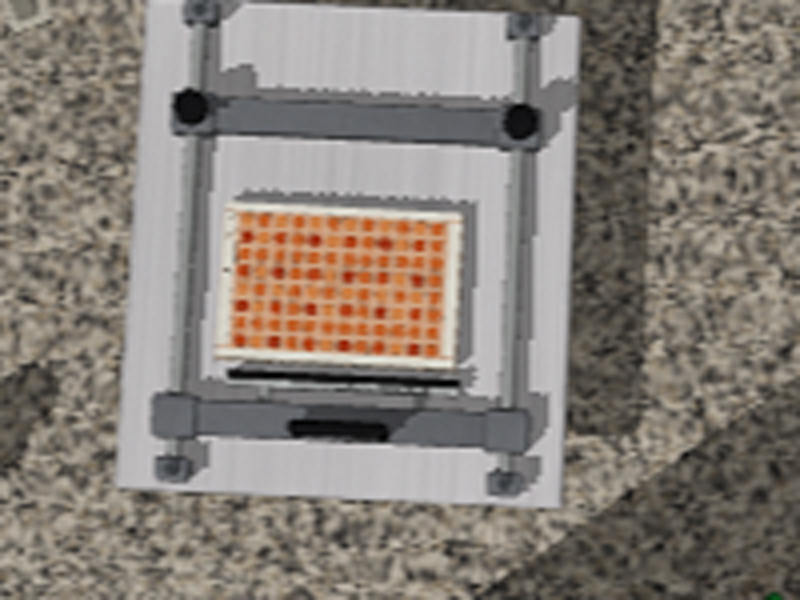

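View pics/t0b.png

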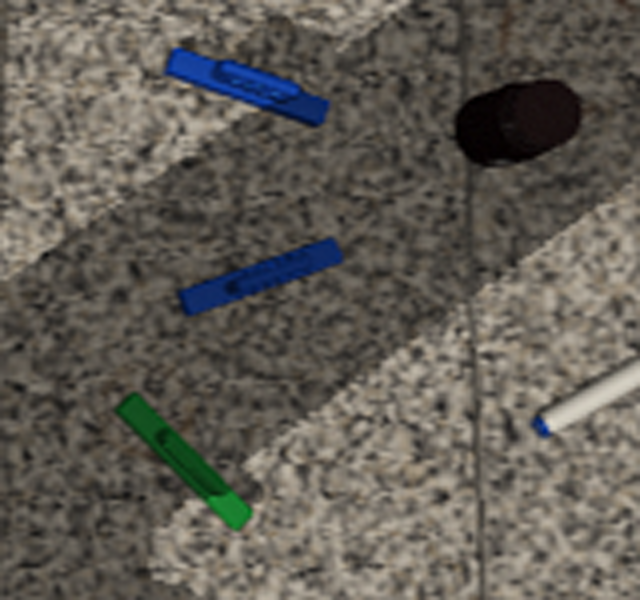

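View pics/s0a.png

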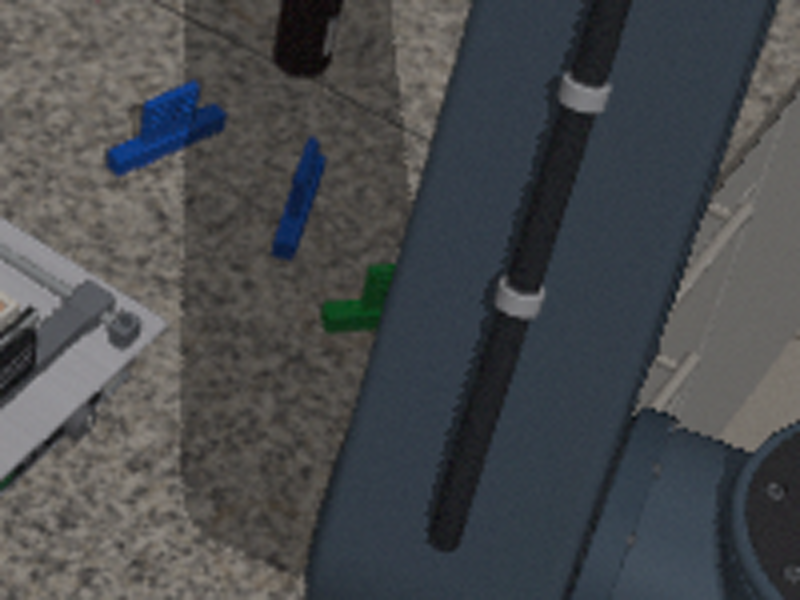

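View pics/s0b.png

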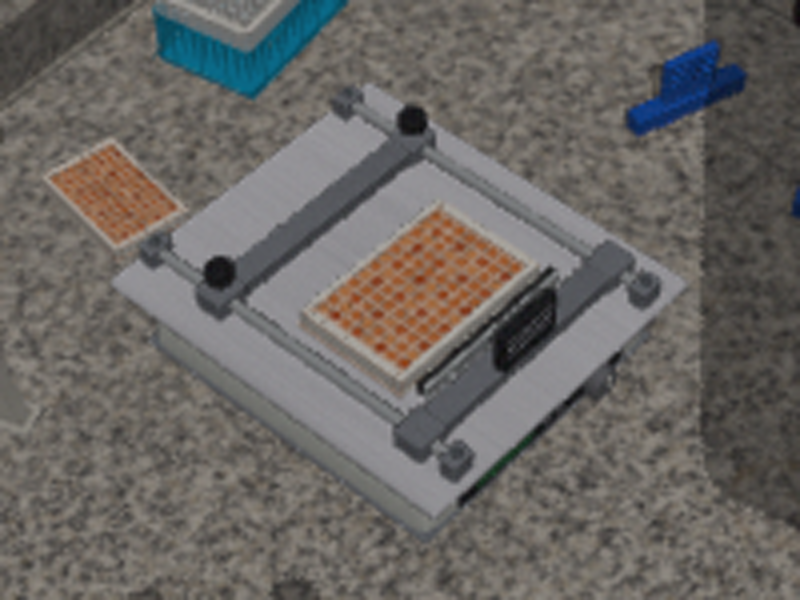

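```bash
cat > fit.py <<'E'
from h import *
from scipy.optimize import least_squares
np.set_printoptions(precision=4,suppress=True)
import pickle
class P(dict):pass
s=eyes.camera('scene');t=eyes.camera('top')
pickle.dump((dict(s),dict(t)),open('cams.pkl','wb'))
c=lambda x,y,o:(x/4+o[0],y/4+o[1])
T=(210,180);S=(220,210)
obs=[(t,c(118,487,T),(-.131,.116,.07)),(t,c(562,507,T),(-.131,-.116,.07)),(t,c(580,17,T),(.131,-.116,.07)),
(s,c(430,515,S),(-.131,.116,.07)),(s,c(687,285,S),(-.131,-.116,.07)),(s,c(370,85,S),(.131,-.116,.07)),(s,c(115,280,S),(.131,.116,.07)),
(s,(349.9,293.3),(-.102,0,.096)),(t,(293.8,289.4),(-.102,0,.096))]
def f(v):
    C,Sn=np.cos(v[2]),np.sin(v[2]);r=[]
    for p,uv,X in obs:
        W=(v[0]+C*X[0]-Sn*X[1],v[1]+Sn*X[0]+C*X[1],X[2]);r.append(proj(p,W)-uv)
    return np.array(r)
r=least_squares(lambda v:f(v).ravel(),[.55,0,0],loss='soft_l1');print(r.x);print(f(r.x))
D=lambda W:(np.array([[np.cos(r.x[2]),np.sin(r.x[2])],[-np.sin(r.x[2]),np.cos(r.x[2])]])@(np.asarray(W)[:2]-r.x[:2]),W[2]-.07)
def both(n,a,b):
    W=tri([ray(s,a),ray(t,b)]);print(n,W,D(W))
both('stop',(301.2,268.1),(299.5,213.9))
both('plate',(327.1,284),(294.7,249.8)); both('pad',(344.1,288.4),(296,270.4)); both('push',(349.9,293.3),(293.8,289.4))
both('thL',c(218,270,S),c(190,103,T));both('thR',c(412,118,S),c(520,121,T))
for n,a in [('L',(212,131)),('R',(505,147))]:
    for z in(.073,.086):
        W=atz(t,c(*a,T),z);print('stop edge',n,z,D(W))
for a in [(310,310),(445,203),(532,267),(405,393)]:print('plate corner',D(atz(s,c(*a,S),.084)))
for a in [(230,203),(462,213),(455,368),(216,357)]:print('plate cornerT',D(atz(t,c(*a,T),.084)))
E
python3 fit.py
```

```text
[ 0.5664 -0.0062 -0.048 ]
[[-1.7484 -0.5122]
 [-0.3833  0.1813]
 [ 0.5099 -1.1067]
 [ 0.8305  0.6387]
 [ 0.9131 -0.6489]
 [-0.0538 -1.1403]
 [-1.9945 -0.0235]
 [ 2.6928  1.6972]
 [ 0.3201 -0.2054]]
stop [ 0.626  -0.0092  0.0694] (array([ 0.0597, -0.0001]), np.float64(-0.0006271830053787286))
plate [ 0.5447 -0.0024  0.0765] (array([-0.0218,  0.0027]), np.float64(0.006529420391069907))
pad [ 0.4991 -0.0068  0.0902] (array([-0.0671, -0.0038]), np.float64(0.02024698454029085))
push [0.4667 0.0008 0.1014] (array([-0.0999,  0.0022]), np.float64(0.03142192142779322))
thL [0.6355 0.0755 0.1021] (array([0.0651, 0.0849]), np.float64(0.03205397223763133))
thR [ 0.627  -0.0939  0.1022] (array([ 0.0648, -0.0847]), np.float64(0.032207722788869755))
stop edge L 0.073 (array([0.0565, 0.0758]), np.float64(0.002999999999999947))
stop edge L 0.086 (array([0.054 , 0.0743]), np.float64(0.01600000000000007))
stop edge R 0.073 (array([ 0.0558, -0.0785]), np.float64(0.002999999999999947))
stop edge R 0.086 (array([ 0.0533, -0.0783]), np.float64(0.01600000000000007))
plate corner (array([0.0152, 0.0606]), np.float64(0.014000000000000068))
plate corner (array([ 0.0135, -0.0567]), np.float64(0.014000000000000068))
plate corner (array([-0.0599, -0.0521]), np.float64(0.014000000000000068))
plate corner (array([-0.068 ,  0.0696]), np.float64(0.014000000000000068))
plate cornerT (array([0.0169, 0.0628]), np.float64(0.014000000000000068))
plate cornerT (array([ 0.0178, -0.0577]), np.float64(0.014000000000000068))
plate cornerT (array([-0.063 , -0.0581]), np.float64(0.014000000000000068))
plate cornerT (array([-0.0635,  0.0648]), np.float64(0.014000000000000068))
```

```bash
cat > sp.py <<'E'
from h import *
from scipy.optimize import minimize
def box(x0,x1,y0,y1,z0,z1): return np.array([(a,b,c) for a in(x0,x1) for b in(y0,y1) for c in(z0,z1)])
BX=[box(-.0075,.0075,-.045,.045,0,.016),box(-.004,.004,-.022,.022,.016,.052)]
def render(p,v,z0=0,sc=4,roi=None):
    m=np.zeros(((roi[3]-roi[1])*sc,(roi[2]-roi[0])*sc),np.uint8);C,S=np.cos(v[2]),np.sin(v[2])
    for B in BX:
        W=B@np.array([[C,S,0],[-S,C,0],[0,0,1]])+[v[0],v[1],z0]
        uv=np.array([(proj(p,w)-roi[:2]+.5)*sc for w in W],np.float32)
        cv2.fillConvexPoly(m,cv2.convexHull((uv*16).astype(np.int32)),255,shift=4)
    return m
def blue(p):
    h=cv2.cvtColor(p['frame'],cv2.COLOR_BGR2HSV);return cv2.inRange(h,(105,140,40),(125,255,255))
def fit(ps,rois,v0,z0=0,msk=blue):
    ms=[]
    for p,r in zip(ps,rois):
        m=msk(p)[r[1]:r[3],r[0]:r[2]];ms.append(cv2.resize(m,None,fx=4,fy=4,interpolation=cv2.INTER_LINEAR)>127)
    def c(v):
        e=0
        for p,r,m in zip(ps,rois,ms):
            R=render(p,v,z0,4,r)>0;e+=1-(R&m).sum()/max(1,(R|m).sum())
        return e
    b=None
    for s in (.02,.005):
        q=minimize(c,v0,method='Nelder-Mead',options=dict(initial_simplex=[v0]+[np.array(v0)+d for d in np.diag([s,s,s*10])],xatol=1e-5,fatol=1e-5))
        v0=q.x
    return q.x,q.fun
if __name__=='__main__':
    np.set_printoptions(precision=4,suppress=True)
    s=eyes.camera('scene');t=eyes.camera('top')
    print(fit([t],[(400,230,465,270)],list(atz(t,(431,251),.01)[:2])+[-.3]))
    print(fit([t,s],[(400,230,465,270),(365,210,415,250)],list(atz(t,(431,251),.01)[:2])+[-.3]))
    print(fit([s],[(365,210,415,250)],list(atz(t,(431,251),.01)[:2])+[-.3]))
    print(fit([t],[(405,280,465,315)],list(atz(t,(435,298),.01)[:2])+[.3]))
    print(fit([t,s],[(405,280,465,315),(410,225,440,270)],list(atz(t,(435,298),.01)[:2])+[.3]))
    o=get_obs();print(o['time']);import scipy.spatial.transform as q;print(q.Rotation.from_rotvec(o['eef_rot']).as_matrix())
E
python3 sp.py
```

```text
(array([ 0.554 , -0.2963, -0.3406]), np.float64(0.13298565840938725))
(array([ 0.5546, -0.2977, -0.3332]), np.float64(0.34671082161543454))
(array([ 0.5575, -0.3008, -0.2742]), np.float64(0.16303429633384015))
(array([ 0.4508, -0.3022,  0.3388]), np.float64(0.10456084445329616))
(array([ 0.4512, -0.3016,  0.3365]), np.float64(0.3559585039973362))
1.3
[[-0.9542 -0.      0.2991]
 [-0.2991 -0.     -0.9542]
 [ 0.     -1.      0.    ]]
```

drive_tool(rows=[[[1,-0.4,0,-0.15,0,0,0],[1,-0.8,0,-0.3,0,0,0],[1,-0.8,0,-0.3,0,0,0],[1,-0.8,0,-0.3,0,0,0],[1,-0.8,0,-0.3,0,0,0],[1,-0.8,0,-0.3,0,-0.3,0],[1,-0.8,0.3,-0.3,0,0,0],[1,-0.8,0.6,-0.3,0,0,0],[1,-0.4,0.6,-0.15,0,0,0],[1,-0.2,0.3,-0.1,0,0,0],[1,0,0,0,0,0,0],[1,0,0,0,0,0,0]]])

```text
time: 2.5
ee_pos: [0.438, -0.3051, 0.1431]
eef_rot: [-0.35, 2.037, -2.037]
contact_force: [-0.6, -1.1, -0.7]
finger_gap: 1.001
```

```bash
cat > go.py <<'E'
from h import *
from scipy.spatial.transform import Rotation as R
def go(x,y,z,yaw):
    "yaw = desired spacer yaw; jaw axis = +-spacer y"
    o=get_obs();M=R.from_rotvec(o['eef_rot']).as_matrix()
    d=np.array([x,y,z])-o['ee_pos']
    a=np.arctan2(M[1,2],M[0,2]);b=np.arctan2(-np.cos(yaw),np.sin(yaw));w=(b-a+np.pi/2)%np.pi-np.pi/2
    print('t',round(o['time'],2),'pos',o['ee_pos'].round(4),'F',o['contact_force'].round(2),'gap',round(o['finger_gap'],3),'tilt',M[2].round(4))
    print('units shift',(M.T@d/.05).round(3),'turn y units',round(-w/.12,3))
E
python3 - <<'E'
from go import *
from sp import *
np.set_printoptions(precision=4,suppress=True)
s=snap('scene','s1.png');t=snap('top','t1.png')
print(fit([s],[(410,225,440,270)],[.4512,-.3016,.3365]))
print(fit([t],[(405,280,465,315)],[.4512,-.3016,.3365]))
go(.451,-.3015,.075,.337)
print(proj(t,get_obs()['ee_pos']),proj(s,get_obs()['ee_pos']))
E
```

```text
(array([ 0.4527, -0.2938,  0.4554]), np.float64(0.5989232839838492))
(array([ 0.4511, -0.3011,  0.3441]), np.float64(0.7057526558428543))
t 2.6 pos [ 0.438  -0.3057  0.1437] F [-0.84  0.1   0.32] gap 1.0 tilt [-0.0009 -1.      0.0017]
units shift [-0.273  1.375  0.005] turn y units 0.017
[449.7944 301.6784] [436.0391 214.9895]
```

View pics/s1.png

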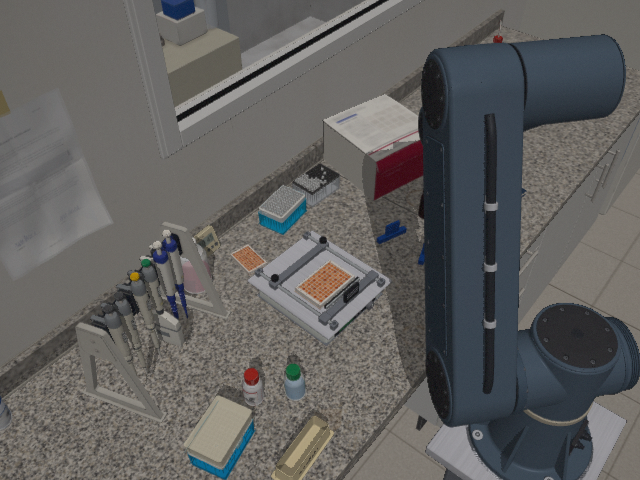

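View pics/t1.png

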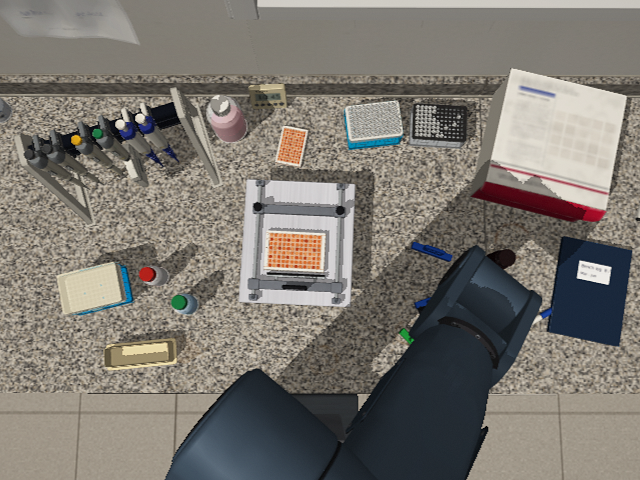

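drive_tool(rows=[[[1,-0.27,0,0,0,0,0],[1,0,0.7,0,0,0,0],[1,0,0.7,0,0,0,0],[1,0,0.5,0,0,0,0],[1,0,0.35,0,0,0,0],[1,0,0.15,0,0,0,0],[1,0,0,0,0,0,0],[1,0,0,0,0,0,0]]])

```text
time: 3.4
ee_pos: [0.4514, -0.3006, 0.0235]
eef_rot: [-0.348, 2.036, -2.038]
contact_force: [1.1, 0.4, 0.5]
finger_gap: 1.0
```

Run:
```python
from go import *
go(.451,-.3015,.022,.337)
```

```text
t 3.4 pos [ 0.4514 -0.3006  0.0235] F [1.07 0.41 0.51] gap 1.0 tilt [-8.0e-04 -1.0e+00  1.3e-03]
units shift [0.013 0.031 0.014] turn y units 0.022
```

drive_tool(rows=[[[0.35,0,0,0,0,0,0],[0.35,0,0,0,0,0,0],[0.35,0,0,0,0,0,0],[0.35,0,0,0,0,0,0],[0.35,0,0,0,0,0,0],[0.35,0,0,0,0,0,0],[0.35,0,0,0,0,0,0],[0.35,0,0,0,0,0,0]]], squeeze=30)

```text
time: 4.2
ee_pos: [0.451, -0.3004, 0.0233]
eef_rot: [-0.349, 2.036, -2.037]
contact_force: [-1.6, 1.1, 5.8]
finger_gap: 0.507
```

Run:
```python
from go import *
go(.451,-.3015,.022,.337)
```

```text
t 4.2 pos [ 0.451  -0.3004  0.0233] F [-1.57  1.15  5.81] gap 0.507 tilt [-5.e-04 -1.e+00  8.e-04]
units shift [0.007 0.025 0.021] turn y units 0.023
```

drive_tool(rows=[[[0.35,0,-0.2,0,0,0,0],[0.35,0,-0.6,0,0,0,0],[0.35,0,-0.8,0,0,0,0],[0.35,0,-0.8,0,0,0,0],[0.35,0,-0.6,0,0,0,0],[0.35,0,0,0,0,0,0]]])

```text
time: 4.8
ee_pos: [0.4522, -0.3013, 0.1773]
eef_rot: [-0.344, 2.029, -2.041]
contact_force: [0.5, -0.0, -0.3]
finger_gap: 0.507
```

drive_tool(rows=[[[0.35,-0.35,0,-0.3,0,0,0],[0.35,-0.62,0,-0.56,0,0,0],[0.35,-0.65,0,-0.6,0,0,0],[0.35,-0.65,0,-0.6,0,0,0],[0.35,-0.65,0,-0.6,0,0,0],[0.35,-0.65,0,-0.6,0,0,0],[0.35,-0.6,0,-0.55,0,0,0],[0.35,-0.45,0,-0.4,0,0,0],[0.35,-0.3,0,-0.25,0,0,0],[0.35,0,0,0,0,0.8,0],[0.35,0,0,0,0,0.8,0],[0.35,0,0,0,0,0.8,0]]])

```text
time: 6.0
ee_pos: [0.608, -0.0083, 0.1721]
eef_rot: [-0.053, 2.198, -2.198]
contact_force: [-0.2, -0.0, -1.5]
finger_gap: 0.503
```

drive_tool(rows=[[[0.35,0,0,0,0,0.8,0],[0.35,0,0,0,0,0,0],[0.35,0,0,0,0,0,0]]])

```text
time: 6.3
ee_pos: [0.6081, -0.0083, 0.1724]
eef_rot: [-0.046, -2.2, 2.2]
contact_force: [-1.6, -0.2, -0.2]
finger_gap: 0.512
```

Run:
```python
from go import *
go(.6094,-.0083,.173,-.048)
s=snap('scene','s2.png');t=snap('top','t2.png')
cv2.imwrite('pics/t2a.png',cv2.resize(t['frame'][170:320,220:380],None,fx=4,fy=4,interpolation=2))
cv2.imwrite('pics/s2a.png',cv2.resize(s['frame'][180:340,230:430],None,fx=4,fy=4,interpolation=2))
```

```text
t 6.3 pos [ 0.6081 -0.0083  0.1724] F [-1.58 -0.25 -0.17] gap 0.512 tilt [ 5.e-04 -1.e+00  0.e+00]
units shift [-0.025 -0.013 -0.001] turn y units 0.051
```

View pics/s2a.png

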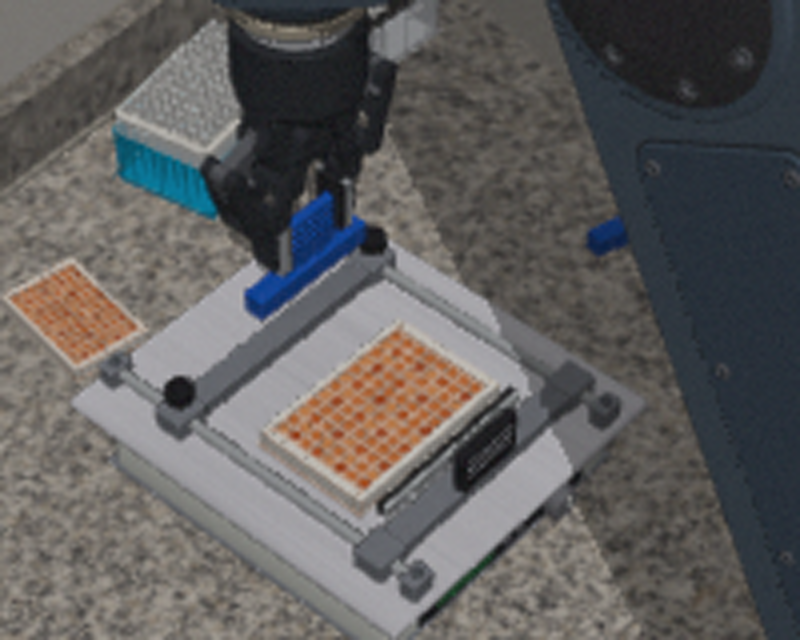

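View pics/t2a.png

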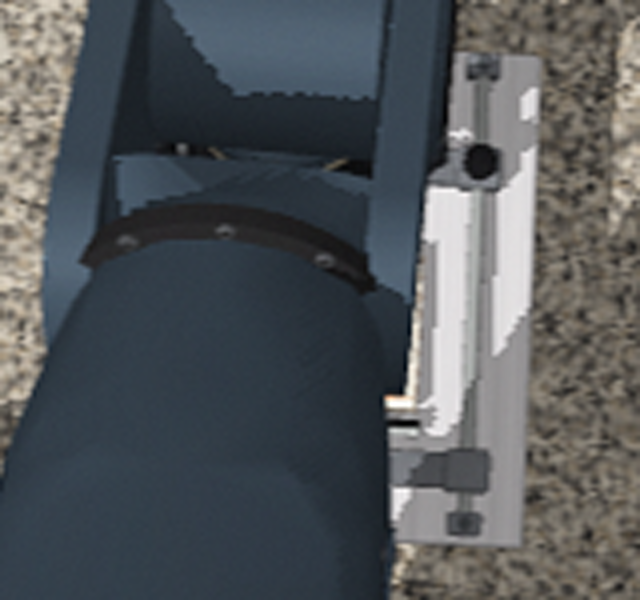

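Run:
```python
from sp import *
np.set_printoptions(precision=4,suppress=True)
s=eyes.camera('scene')
f=s['frame']
for z in(.145,.149,.153):print(fit([s],[(285,222,328,262)],[.608,-.008,-.048],z0=z))
cv2.imwrite('pics/s2b.png',cv2.resize(f[235:310,260:345],None,fx=9,fy=8,interpolation=cv2.INTER_CUBIC))
i=cv2.imread('pics/s0.png');cv2.imwrite('pics/s0c.png',cv2.resize(i[235:310,260:345],None,fx=9,fy=8,interpolation=cv2.INTER_CUBIC))
```

```text
(array([ 0.6127, -0.0143, -0.0002]), np.float64(0.25984668252709486))
(array([ 0.6097, -0.0111,  0.011 ]), np.float64(0.26762967826657913))
(array([ 0.6075, -0.0093, -0.0067]), np.float64(0.2715455608995191))
```

View pics/s0c.png

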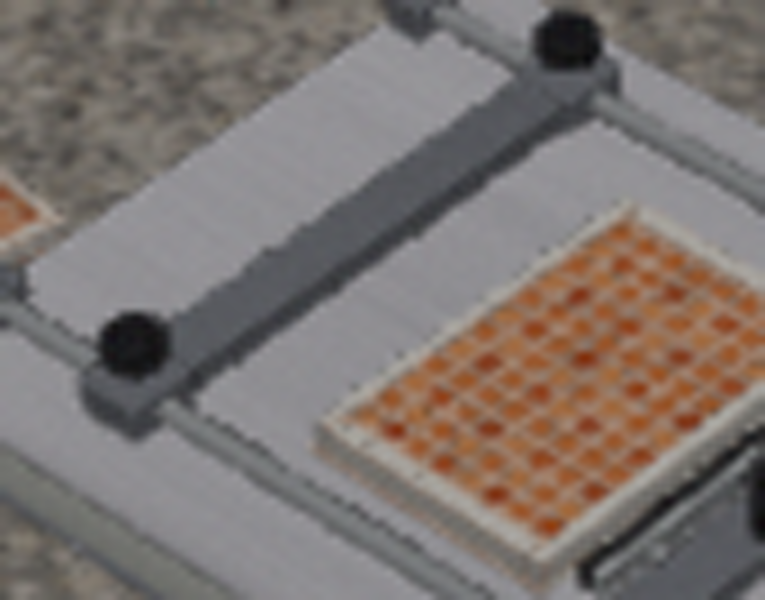

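Run:
```python
from h import *
np.set_printoptions(precision=4,suppress=True)
s=eyes.camera('scene')
v=[.5664,-.0062,-.048]
D=lambda W:np.array([[np.cos(v[2]),np.sin(v[2])],[-np.sin(v[2]),np.cos(v[2])]])@(W[:2]-v[:2])
c=lambda x,y:(x/9+260,y/8+235)
for a,z in [((215,345),.086),((500,140),.086),((215,388),.073),((540,140),.073),((318,432),.084),((630,205),.084),((545,555),.084)]:
    print(a,z,D(atz(s,c(*a),z)))
t=eyes.camera('top');c=lambda x,y,o:(x/4+o[0],y/4+o[1]);T=(210,180);S=(220,210)
for p,a,X in [(t,c(118,487,T),(-.131,.116)),(t,c(562,507,T),(-.131,-.116)),(t,c(580,17,T),(.131,-.116)),
(s,c(430,515,S),(-.131,.116)),(s,c(687,285,S),(-.131,-.116)),(s,c(370,85,S),(.131,-.116)),(s,c(115,280,S),(.131,.116))]:
    print(X,D(atz(p,a,.07)))
```

```text
(215, 345) 0.086 [0.0583 0.062 ]
(500, 140) 0.086 [ 0.0596 -0.0504]
(215, 388) 0.073 [0.0548 0.0664]
(540, 140) 0.073 [ 0.06  -0.067]
(318, 432) 0.084 [0.0158 0.0673]
(630, 205) 0.084 [ 0.016 -0.055]
(545, 555) 0.084 [-0.0593  0.0623]
(-0.131, 0.116) [-0.1319  0.1123]
(-0.131, -0.116) [-0.1306 -0.1168]
(0.131, -0.116) [ 0.1285 -0.115 ]
(-0.131, 0.116) [-0.1285  0.1159]
(-0.131, -0.116) [-0.1307 -0.1129]
(0.131, -0.116) [ 0.128 -0.113]
(0.131, 0.116) [0.1274 0.1129]
```

drive_tool(rows=[[[0.35,0,0.2,0,0,0,0],[0.35,0,0.4,0,0,0,0],[0.35,0,0.4,0,0,0,0],[0.35,0,0.15,0,0,0,0],[0.35,0,0,0,0,0,0],[0.35,0,0,0,0,0,0]]])

```text
time: 7.15
ee_pos: [0.6087, -0.0079, 0.1156]
eef_rot: [-0.049, -2.199, 2.2]
contact_force: [0.3, -0.1, -1.2]
finger_gap: 0.502
```

Run:
```python
from go import *
from sp import *
np.set_printoptions(precision=4,suppress=True)
go(.6094,-.0083,.0935,-.048)
s=snap('scene','s3.png')
z=get_obs()['ee_pos'][2]-.0233
print(z,fit([s],[(280,240,328,280)],[.608,-.008,-.048],z0=z))
cv2.imwrite('pics/s3a.png',cv2.resize(s['frame'][220:320,255:375],None,fx=6,fy=6,interpolation=2))
```

```text
t 7.15 pos [ 0.6087 -0.0079  0.1156] F [ 0.34 -0.07 -1.15] gap 0.502 tilt [-0.0007 -1.      0.    ]
units shift [-0.015  0.441  0.007] turn y units 0.033
0.09260294787480187 (array([ 0.6107, -0.0098,  0.0085]), np.float64(0.27487352445193924))
```

View pics/s3a.png

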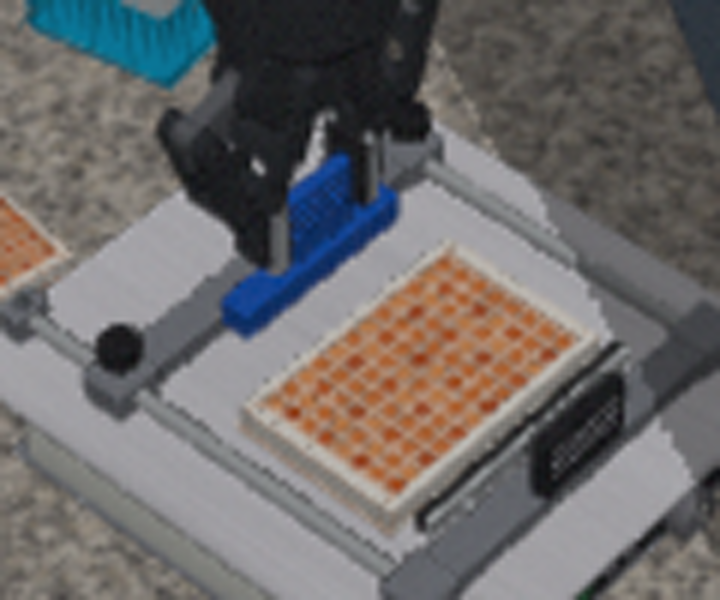

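drive_tool(rows=[[[0.35,0.06,0,0,0,0,0],[0.35,0,0.1,0,0,0,0],[0.35,0,0.1,0,0,0,0],[0.35,0,0.1,0,0,0,0],[0.35,0,0.06,0,0,0,0],[0.35,0,0.04,0,0,0,0],[0.35,0,0,0,0,0,0],[0.35,0,0,0,0,0,0]]])

```text
time: 8.0
ee_pos: [0.6054, -0.0078, 0.0951]
eef_rot: [-0.049, -2.199, 2.199]
contact_force: [-0.5, -0.0, -0.1]
finger_gap: 0.505
```

Run:
```python
from go import *
from sp import *
np.set_printoptions(precision=4,suppress=True)
go(.6094,-.0083,.0935,-.048)
s=snap('scene','s4.png')
z=get_obs()['ee_pos'][2]-.0233
print(z,fit([s],[(280,245,328,295)],[.608,-.008,-.048],z0=z))
cv2.imwrite('pics/s4a.png',cv2.resize(s['frame'][220:320,255:375],None,fx=6,fy=6,interpolation=2))
```

```text
t 8.0 pos [ 0.6054 -0.0078  0.0951] F [-0.46 -0.01 -0.09] gap 0.505 tilt [-0.0001 -1.      0.    ]
units shift [-0.08   0.032  0.006] turn y units 0.032
0.07192269691657702 (array([ 0.6074, -0.0102,  0.0213]), np.float64(0.2850304612706701))
```

View pics/s4a.png

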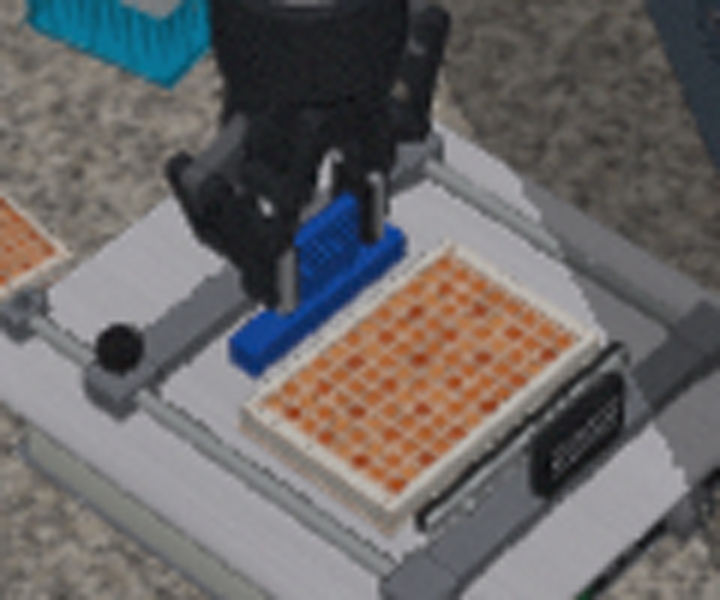

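drive_tool(rows=[[[0.35,0,0.02,0,0,0,0],[0.35,0,0.01,0,0,0,0],[0.35,0,0.01,0,0,0,0],[0.35,0,0,0,0,0,0],[0.35,0,0,0,0,0,0]]])

```text
time: 8.55
ee_pos: [0.6054, -0.0078, 0.0933]
eef_rot: [-0.049, -2.199, 2.199]
contact_force: [-0.8, 1.3, 3.5]
finger_gap: 0.508
```

drive_tool(rows=[[[0.6,0,0,0,0,0,0],[0.75,0,0,0,0,0,0],[0.85,0,0,0,0,0,0],[0.85,0,0,0,0,0,0],[0.85,0,0,0,0,0,0],[0.85,0,0,0,0,0,0]]])

```text
time: 9.15
ee_pos: [0.6053, -0.0078, 0.093]
eef_rot: [-0.049, -2.199, 2.199]
contact_force: [-0.8, 0.5, 0.1]
finger_gap: 0.847
```

drive_tool(rows=[[[0.85,0,-0.1,0,0,0,0],[0.85,0,-0.3,0,0,0,0],[0.85,0,-0.6,0,0,0,0],[0.85,0,-0.6,0,0,0,0],[0.85,0,-0.4,0,0,0,0],[0.85,0,0,0,0,0,0]]])

```text
time: 9.75
ee_pos: [0.6068, -0.0079, 0.1974]
eef_rot: [-0.056, -2.202, 2.203]
contact_force: [0.4, -0.2, -0.1]
finger_gap: 0.849
```

Run:
```python
from go import *
from sp import *
np.set_printoptions(precision=4,suppress=True)
go(.6094,-.0083,.2,-.048)
s=snap('scene','s5.png')
print(fit([s],[(280,240,328,295)],[.608,-.008,-.048],z0=.07))
cv2.imwrite('pics/s5a.png',cv2.resize(s['frame'][220:320,255:375],None,fx=6,fy=6,interpolation=2))
```

```text
t 9.75 pos [ 0.6068 -0.0079  0.1974] F [ 0.43 -0.17 -0.12] gap 0.849 tilt [-0.0063 -1.      0.0003]
units shift [-0.052 -0.052  0.006] turn y units 0.032
(array([ 0.6081, -0.0109,  0.0381]), np.float64(0.1662280701754386))
```

View pics/s5a.png

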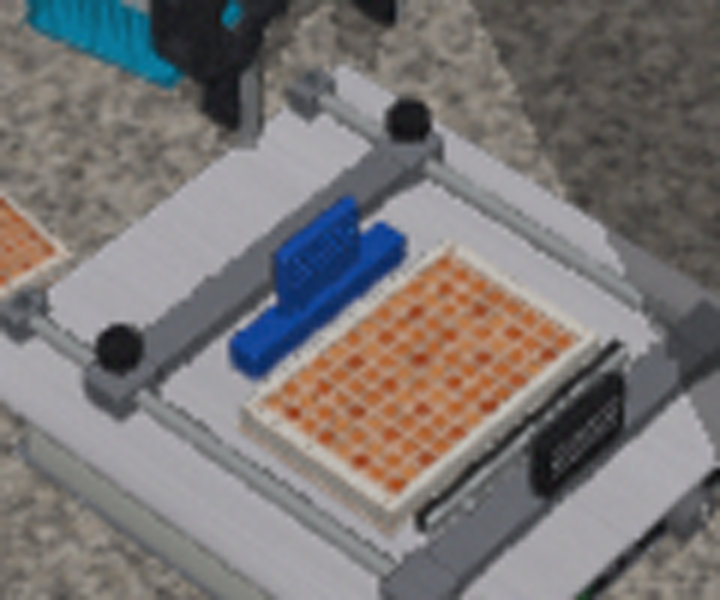

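drive_tool(rows=[[[0,0.3,0,0,0,0,0],[0,0.6,0,0,0,0,0],[0,0.7,0,0,0,0,0],[0,0.7,0,0,0,0,0],[0,0.7,0,0,0,0,0],[0,0.5,0,0,0,0,0],[0,0.24,0,0,0,0,0],[0,0,0,0,0,0,0],[0,0,0,0,0,0,0]]])

```text
time: 10.7
ee_pos: [0.4194, 0.0003, 0.1932]
eef_rot: [-0.05, -2.199, 2.199]
contact_force: [1.1, -0.2, 0.5]
finger_gap: 0.0
```

Run:
```python
from go import *
np.set_printoptions(precision=4,suppress=True)
go(.42,.001,.093,-.048)
s=snap('scene','s6.png');t=snap('top','t6.png')
cv2.imwrite('pics/s6a.png',cv2.resize(s['frame'][190:340,270:470],None,fx=4,fy=4,interpolation=2))
for q in(s,t): print([(np.round(m['uv'],1),m['confidence']) for n in('push_face','pad_face','stop_face','plate_centre','spacer_a_grip') for m in eyes.mark_of(q,n)])
```

```text
t 10.7 pos [0.4194 0.0003 0.1932] F [ 1.11 -0.23  0.55] gap 0.0 tilt [-0.0008 -1.      0.    ]
units shift [-0.009  2.004 -0.014] turn y units 0.031
[(array([351.4, 293.3]), 0.69), (array([342.8, 290.9]), 0.58), (array([302.6, 266.7]), 0.64), (array([248.5, 257. ]), 0.61), (array([323.4, 282.7]), 0.58), (array([304.9, 263.5]), 0.71), (array([448.9, 270.5]), 0.66)]
[(array([293. , 286.5]), 0.79), (array([295.5, 272.7]), 0.6), (array([300.9, 212.6]), 0.81), (array([291.2, 143.2]), 0.84), (array([295.9, 252.6]), 0.68), (array([295.7, 222.4]), 0.85), (array([418.4, 343.1]), 0.59)]
```

View pics/s6a.png

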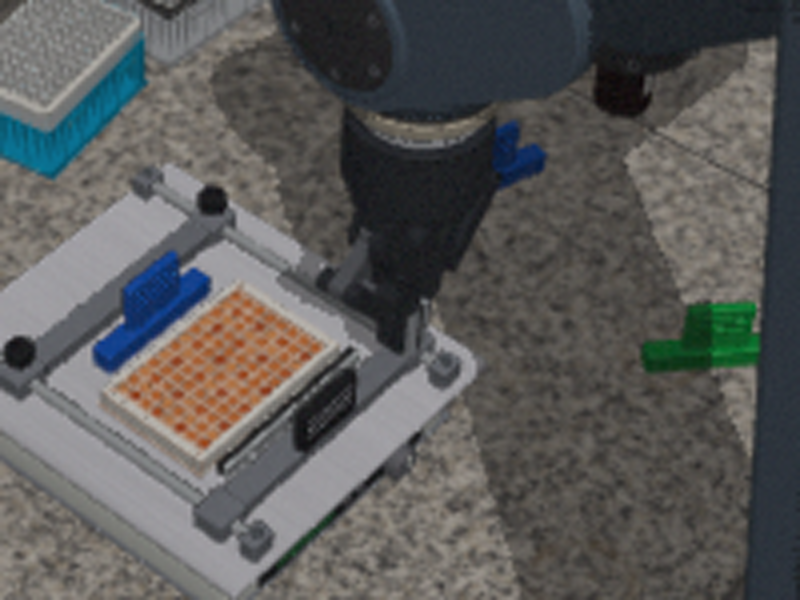

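View pics/t6.png

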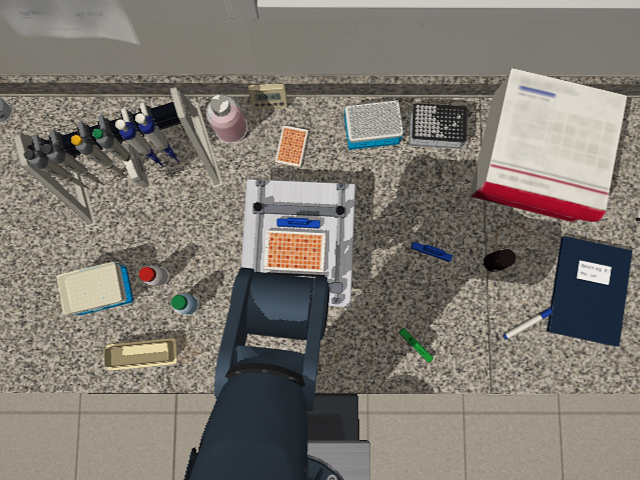

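Run:
```python
import cv2
i=cv2.imread('pics/t6.png');cv2.imwrite('pics/t6a.png',cv2.resize(i[195:280,245:350],None,fx=7,fy=7,interpolation=cv2.INTER_CUBIC))
```

```text
(no output)
```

View pics/t6a.png

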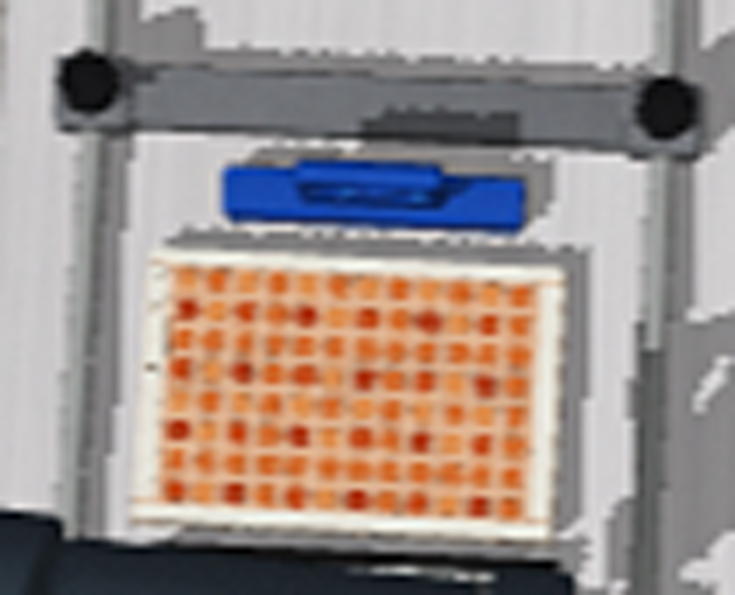

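drive_tool(rows=[[[0,0,0.3,0,0,0,0],[0,0,0.6,0,0,0,0],[0,0,0.6,0,0,0,0],[0,0,0.4,0,0,0,0],[0,0,0.1,0,0,0,0],[0,0,0,0,0,0,0],[0,0,0,0,0,0,0]]])

```text
time: 12.0
ee_pos: [0.4191, 0.0004, 0.0939]
eef_rot: [-0.05, -2.2, 2.2]
contact_force: [-0.0, -0.6, 0.1]
finger_gap: 0.003
```

Run:
```python
from go import *
go(.42,.001,.093,-.048)
s=snap('scene','s7.png')
cv2.imwrite('pics/s7a.png',cv2.resize(s['frame'][220:340,290:430],None,fx=5,fy=5,interpolation=2))
```

```text
t 12.0 pos [4.191e-01 4.000e-04 9.390e-02] F [-0.02 -0.6   0.1 ] gap 0.003 tilt [-1.3e-03 -1.0e+00  1.0e-04]
units shift [-0.018  0.019 -0.013] turn y units 0.032
```

View pics/s7a.png

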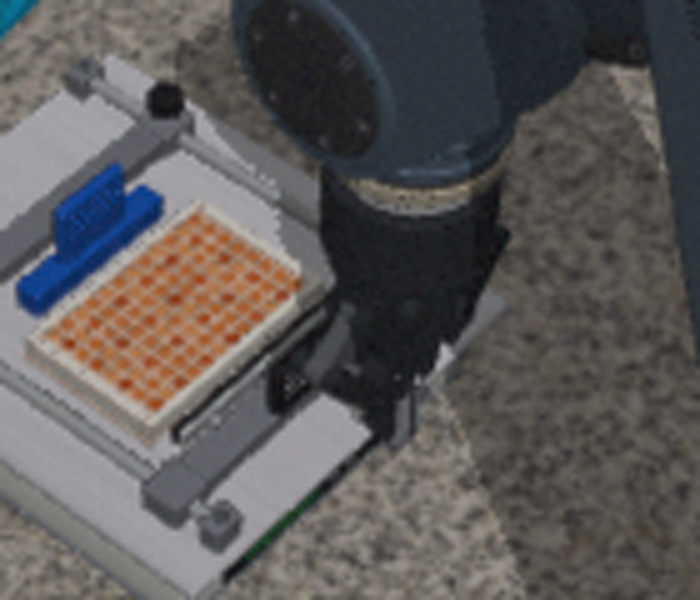

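drive_tool(rows=[[[0,-0.1,0,0,0,0,0],[0,-0.1,0,0,0,0,0],[0,-0.1,0,0,0,0,0],[0,-0.1,0,0,0,0,0],[0,-0.04,0,0,0,0,0],[0,-0.04,0,0,0,0,0],[0,-0.04,0,0,0,0,0],[0,0,0,0,0,0,0]]])

```text
time: 12.85
ee_pos: [0.4446, -0.0007, 0.0931]
eef_rot: [-0.049, -2.199, 2.199]
contact_force: [0.3, -0.5, -0.1]
finger_gap: -0.001
```

drive_tool(rows=[[[0,-0.04,0,0,0,0,0],[0,-0.04,0,0,0,0,0],[0,0,0,0,0,0,0]]])

```text
time: 13.15
ee_pos: [0.4487, -0.0009, 0.0931]
eef_rot: [-0.049, -2.199, 2.199]
contact_force: [0.2, 1.0, 0.0]
finger_gap: -0.001
```

drive_tool(rows=[[[0,-0.04,0,0,0,0,0],[0,-0.04,0,0,0,0,0],[0,0,0,0,0,0,0]]])

```text
time: 13.45
ee_pos: [0.4528, -0.0011, 0.0931]
eef_rot: [-0.049, -2.199, 2.199]
contact_force: [-0.7, 0.1, -0.4]
finger_gap: -0.003
```

Approaching contact in 1 mm steps to register it.

drive_tool(rows=[[[0,-0.02,0,0,0,0,0],[0,0,0,0,0,0,0]]])

```text
time: 13.65
ee_pos: [0.4535, -0.0011, 0.093]
eef_rot: [-0.049, -2.199, 2.199]
contact_force: [0.3, 0.3, 0.1]
finger_gap: -0.001
```

drive_tool(rows=[[[0,-0.02,0,0,0,0,0],[0,0,0,0,0,0,0]]])

```text
time: 13.85
ee_pos: [0.4545, -0.0011, 0.0931]
eef_rot: [-0.049, -2.199, 2.199]
contact_force: [0.9, -1.2, -0.8]
finger_gap: 0.0
```

drive_tool(rows=[[[0,-0.02,0,0,0,0,0],[0,0,0,0,0,0,0]]])

```text
time: 14.05
ee_pos: [0.4547, -0.0011, 0.0929]
eef_rot: [-0.046, -2.198, 2.198]
contact_force: [-4.5, -0.8, 3.9]
finger_gap: -0.001
```

drive_tool(rows=[[[0,-0.02,0,0,0,0,0],[0,0,0,0,0,0,0]]])

```text
time: 14.25
ee_pos: [0.4555, -0.0011, 0.0929]
eef_rot: [-0.046, -2.198, 2.198]
contact_force: [-5.5, 0.3, 4.2]
finger_gap: -0.001
```

drive_tool(rows=[[[0,-0.03,0,0,0,0,0],[0,-0.03,0,0,0,0,0],[0,-0.03,0,0,0,0,0],[0,-0.03,0,0,0,0,0],[0,-0.03,0,0,0,0,0],[0,-0.03,0,0,0,0,0],[0,-0.03,0,0,0,0,0],[0,-0.03,0,0,0,0,0],[0,0,0,0,0,0,0]]])

```text
time: 15.15
ee_pos: [0.4674, -0.0017, 0.0929]
eef_rot: [-0.046, -2.198, 2.198]
contact_force: [-6.8, -0.5, 5.0]
finger_gap: -0.0
```

Run:
```python
from go import *
go(.42,.001,.093,-.048)
s=snap('scene','s8.png');t=snap('top','t8.png')
cv2.imwrite('pics/s8a.png',cv2.resize(s['frame'][230:330,260:380],None,fx=6,fy=6,interpolation=2))
cv2.imwrite('pics/t8a.png',cv2.resize(t['frame'][195:280,245:350],None,fx=7,fy=7,interpolation=2))
```

```text
t 15.15 pos [ 0.4674 -0.0017  0.0929] F [-6.81 -0.51  5.03] gap -0.0 tilt [ 2.7e-03 -1.0e+00 -1.0e-04]
units shift [ 0.949 -0.    -0.011] turn y units 0.032
```

View pics/s8a.png

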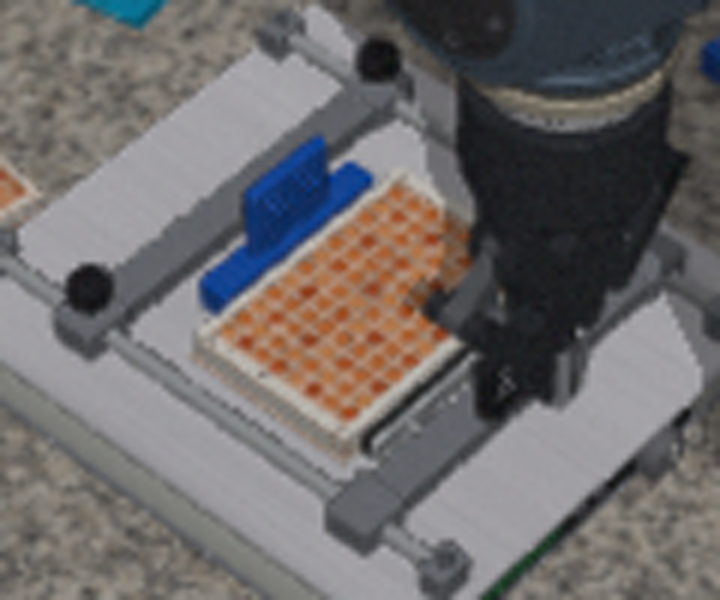

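View pics/t8a.png

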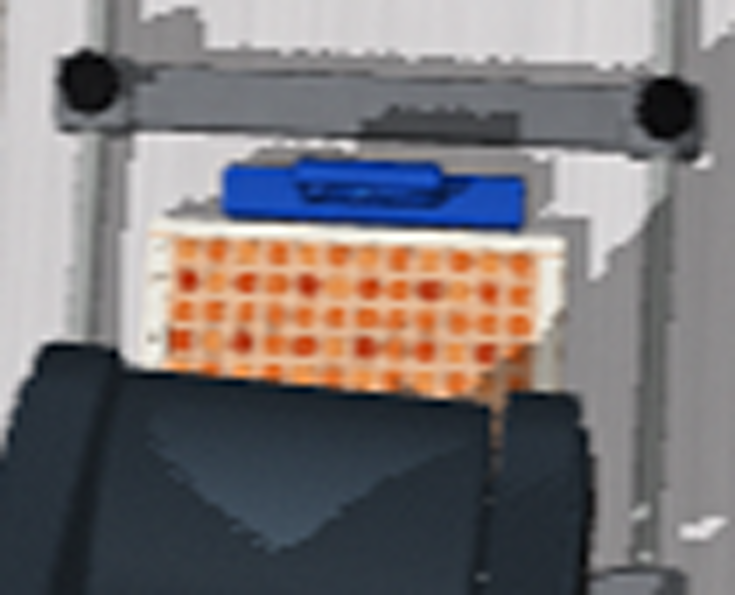

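drive_tool(rows=[[[0,-0.03,0,0,0,0,0],[0,-0.03,0,0,0,0,0],[0,-0.03,0,0,0,0,0],[0,-0.03,0,0,0,0,0],[0,-0.03,0,0,0,0,0],[0,0,0,0,0,0,0],[0,0,0,0,0,0,0]]])

```text
time: 15.95
ee_pos: [0.4748, -0.002, 0.0928]
eef_rot: [-0.046, -2.198, 2.198]
contact_force: [-6.8, 0.4, 3.3]
finger_gap: 0.002
```

drive_tool(rows=[[[0,-0.02,0,0,0,0,0],[0,0,0,0,0,0,0]]])

```text
time: 16.15
ee_pos: [0.4756, -0.002, 0.0928]
eef_rot: [-0.045, -2.198, 2.197]
contact_force: [-7.8, 0.4, 4.7]
finger_gap: 0.006
```

drive_tool(rows=[[[0,-0.02,0,0,0,0,0],[0,0,0,0,0,0,0]]])

```text
time: 16.35
ee_pos: [0.4766, -0.0021, 0.0928]
eef_rot: [-0.045, -2.198, 2.197]
contact_force: [-6.9, -0.7, 5.5]
finger_gap: 0.001
```

Run:
```python
from go import *
go(.42,.001,.093,-.048)
t=snap('top','t9.png')
cv2.imwrite('pics/t9a.png',cv2.resize(t['frame'][195:280,245:350],None,fx=7,fy=7,interpolation=2))
```

```text
t 16.35 pos [ 0.4766 -0.0021  0.0928] F [-6.92 -0.74  5.5 ] gap 0.001 tilt [ 3.3e-03 -1.0e+00 -1.0e-04]
units shift [ 1.134 -0.    -0.011] turn y units 0.033
```

View pics/t9a.png

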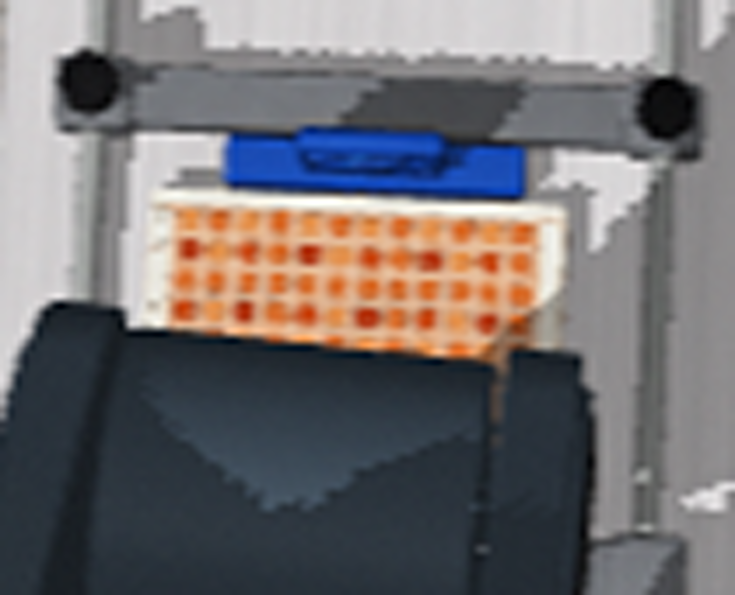

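drive_tool(rows=[[[0,-0.02,0,0,0,0,0],[0,0,0,0,0,0,0]]])

```text
time: 16.6
ee_pos: [0.4776, -0.0021, 0.0928]
eef_rot: [-0.045, -2.198, 2.197]
contact_force: [-7.4, 0.3, 4.7]
finger_gap: 0.0
```

drive_tool(rows=[[[0,-0.02,0,0,0,0,0],[0,0,0,0,0,0,0]]])

```text
time: 16.8
ee_pos: [0.4786, -0.0021, 0.0928]
eef_rot: [-0.045, -2.198, 2.197]
contact_force: [-7.6, -0.8, 4.9]
finger_gap: 0.0
```

drive_tool(rows=[[[0,-0.02,0,0,0,0,0],[0,0,0,0,0,0,0]]])

```text
time: 17.0
ee_pos: [0.4795, -0.0022, 0.0928]
eef_rot: [-0.045, -2.198, 2.197]
contact_force: [-7.1, -0.6, 5.1]
finger_gap: -0.005
```

Run:
```python
from go import *
go(.42,.001,.093,-.048)
t=snap('top','t10.png');s=snap('scene','s10.png')
cv2.imwrite('pics/t10a.png',cv2.resize(t['frame'][195:280,245:350],None,fx=7,fy=7,interpolation=2))
cv2.imwrite('pics/s10a.png',cv2.resize(s['frame'][230:330,260:380],None,fx=6,fy=6,interpolation=2))
a=cv2.imread('pics/t9.png').astype(float)
print('flow 9->10:')
def sh(A,B,r):
    f=lambda I:cv2.cvtColor(I[r[1]:r[3],r[0]:r[2]].astype(np.uint8),6).astype(np.float32)
    return cv2.phaseCorrelate(f(A),f(B),cv2.createHanningWindow((r[2]-r[0],r[3]-r[1]),cv2.CV_32F))
for n in ['t8','t9']:
    print(n,sh(cv2.imread(f'pics/{n}.png'),t['frame'],(268,225,320,243)))
```

```text
t 17.0 pos [ 0.4795 -0.0022  0.0928] F [-7.09 -0.6   5.08] gap -0.005 tilt [ 3.4e-03 -1.0e+00 -1.0e-04]
units shift [ 1.193  0.    -0.011] turn y units 0.032
flow 9->10:
t8 ((-0.05131590750829318, -4.178754152332473), 0.3590284218022853)
t9 ((0.027000397998843795, -0.403426343418829), 1.0402980257944805)
```

View pics/t10a.png

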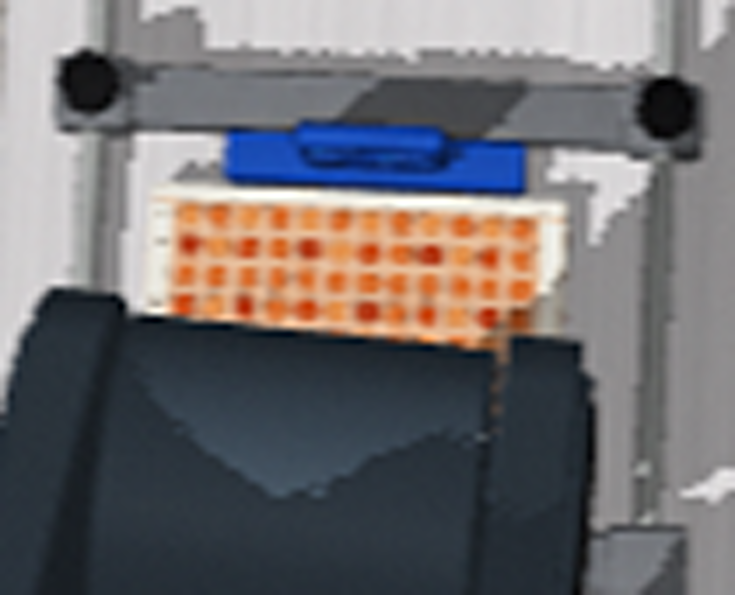

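View pics/s10a.png

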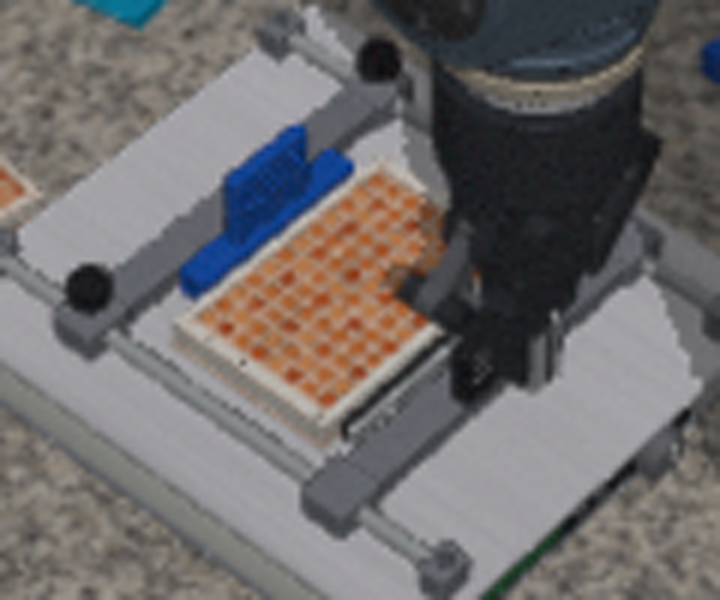

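```bash
cat > tr.py <<'E'
from sp import *
def front(f,c0=275,c1=314):
    # subpixel plate rear edge + blue front: row profile of blueness
    g=f.astype(float);b=g[:,:,0]-g[:,:,2]
    col=b[205:240,280:317].mean(1)
    return col
def bc(f,r=(268,205,325,235)):
    g=f[r[1]:r[3],r[0]:r[2]].astype(float);w=np.clip(g[:,:,0]-g[:,:,2]-30,0,None)
    yy,xx=np.mgrid[r[1]:r[3],r[0]:r[2]];return (w*yy).sum()/w.sum(),(w*xx).sum()/w.sum()
def oc(f):
    # orange/white rear edge of wells: first crossing of (R-B) row mean 
    g=f.astype(float);d=(g[:,:,2]-g[:,:,0])[205:250,275:316];d=np.clip(d,0,None).mean(1)
    y=np.arange(205,250);k=np.where((d[:-1]<50)&(d[1:]>=50))[0][0];return y[k]+(50-d[k])/(d[k+1]-d[k])
E
python3 - <<'E'
from tr import *
for n in ['t6','t8','t9','t10']:
    f=cv2.imread(f'pics/{n}.png');print(n,bc(f),oc(f))
E
```

```text
t6 (np.float64(222.41649322157843), np.float64(297.53572031276366)) 233.37641509433962
t8 (np.float64(222.23693967902602), np.float64(297.59737133370226)) 229.11142857142858
t9 (np.float64(217.85342770142375), np.float64(297.81537870682797)) 224.68875927889712
t10 (np.float64(217.1420406377335), np.float64(297.8748871933711)) 224.0540761982794
```

drive_tool(rows=[[[0,-0.02,0,0,0,0,0],[0,0,0,0,0,0,0]]])

```text
time: 17.3
ee_pos: [0.4805, -0.0022, 0.0928]
eef_rot: [-0.045, -2.198, 2.197]
contact_force: [-7.9, -0.1, 5.6]
finger_gap: -0.001
```

Run:
```python
from tr import *
f=snap('top','t11.png')['frame'];print(bc(f),oc(f),get_obs()['contact_force'])
```

```text
(np.float64(217.14340375522698), np.float64(297.86804777392115)) 224.05245901639344 [-8.07485561  0.26687827  5.1088335 ]
```

drive_tool(rows=[[[0,-0.02,0,0,0,0,0],[0,0,0,0,0,0,0]]])

```text
time: 17.55
ee_pos: [0.4814, -0.0022, 0.0928]
eef_rot: [-0.044, -2.197, 2.197]
contact_force: [-8.9, 0.1, 5.8]
finger_gap: 0.004
```

Run:
```python
from tr import *
f=snap('top','t12.png')['frame'];print(bc(f),oc(f),get_obs()['contact_force'])
```

```text
(np.float64(217.14443716205145), np.float64(297.86736031459935)) 224.05321326238231 [-8.29844754 -0.71160942  5.88719178]
```

drive_tool(rows=[[[0,-0.015,0,0,0,0,0],[0,0,0,0,0,0,0],[0,0,0,0,0,0,0]]])

```text
time: 17.9
ee_pos: [0.4821, -0.0023, 0.0928]
eef_rot: [-0.044, -2.197, 2.197]
contact_force: [-8.9, 0.2, 6.2]
finger_gap: 0.001
```

drive_tool(rows=[[[0,0.05,0,0,0,0,0],[0,0.2,0,0,0,0,0],[0,0.4,0,0,0,0,0],[0,0,-0.3,0,0,0,0],[0,0,-0.7,0,0,0,0],[0,0,-0.8,0,0,0,0],[0,0,-0.5,0,0,0,0],[0,0,0,0,0,0,0]]])

```text
time: 18.7
ee_pos: [0.4524, -0.0011, 0.2111]
eef_rot: [-0.055, -2.202, 2.203]
contact_force: [0.6, 0.5, -0.4]
finger_gap: -0.002
```

drive_tool(rows=[[[0,0,0,-0.4,0,0,0],[0,0,0,0.4,0,0,0],[0,0.3,0,0.4,0,0,0],[0,0.3,0,0.6,0,0,0],[0,0.3,0,0.8,0,0,0],[0,0.3,0,0.8,0,0,0],[0,0.3,0,0.8,0,0,0],[0,0,0,0.8,0,0,0],[0,0,0,0.8,0,0,0],[0,0,0,0.6,0,0,0],[0,0,0,0.3,0,0,0],[0,0,0,0,0,0,0]]])

```text
time: 19.9
ee_pos: [0.3628, -0.2931, 0.2072]
eef_rot: [-0.05, -2.199, 2.197]
contact_force: [-0.6, 0.0, -0.6]
finger_gap: 0.003
```

Run:
```python
from tr import *
t=snap('top','t13.png');f=t['frame'];print(bc(f),oc(f),get_obs()['ee_pos'])
s=snap('scene','s13.png')
cv2.imwrite('pics/t13a.png',cv2.resize(f[180:330,210:410],None,fx=4,fy=4,interpolation=2))
cv2.imwrite('pics/s13a.png',cv2.resize(s['frame'][200:350,250:450],None,fx=4,fy=4,interpolation=2))
```

```text
(np.float64(217.14259231574226), np.float64(297.8591418747197)) 224.04559678140367 [ 0.36285506 -0.29192578  0.20731357]
```

View pics/t13a.png

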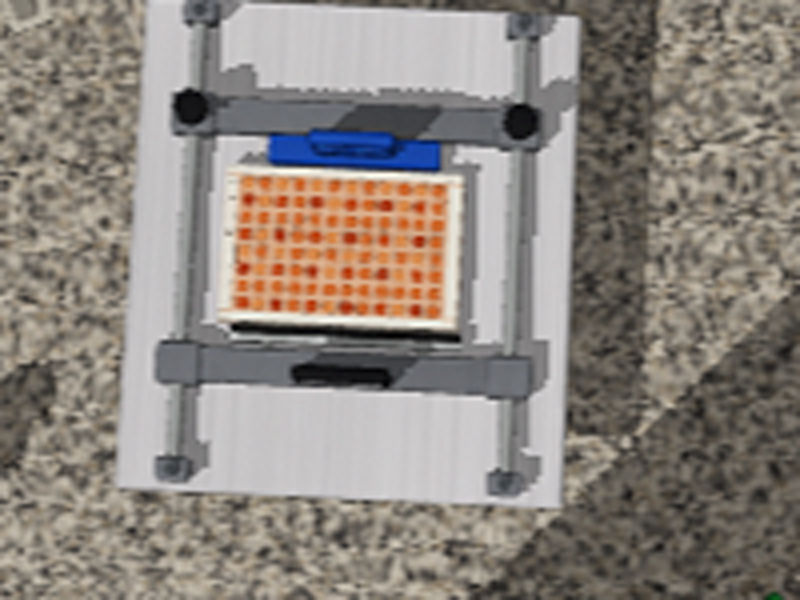

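View pics/s13a.png

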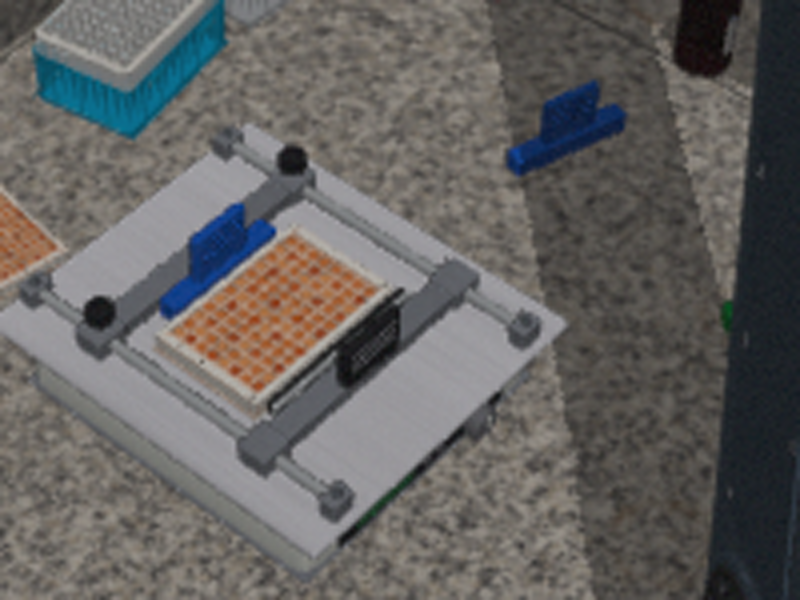

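```bash
python3 -c "
from h import *
print(get_obs()['time'],close_job())"
```

```text
the job is handed in; nothing more can be done
20.0 None
```

The plate is clamped with one spacer in the gap, and I handed the job in at 20.0 s. No verdict came back.

- **Spacer:** I stood one blue spacer in the gap; the stop face measured about 57 mm beyond the deck point, so one was enough. The second spacer stayed untouched and upright on the bench.
- **Clamp:** I pushed the bar in about 27 mm. The plate and spacer stopped moving at about 23.4 mm of bar travel, and the push force rose from about 7 N to 9 N after that.
- **Pad depth:** About 4 mm of its 8, from the arm's travel past the point where the stack stopped. The last top picture agrees: the bar moved about 27 mm and the pad about 23 mm.
- **Last checks:** In the last pictures the plate is square and the spacer upright against the stop. The stop looks unmoved, and the arm is clear of everything. Plate and spacer positions stayed within 0.02 px after I withdrew the arm.

**Measurements that disagreed:** Single-camera readings of the stop face ranged from 54 to 60 mm. The plate's top looked smaller than its stated footprint, which I took as its top rim being inset. I settled the final depth by tracking when the stack stopped moving, not by those readings.

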